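# Clear the oil bottle and hold the lockbox key turned

## Task

Lift the green oil bottle off the lid of the grey steel lockbox and set it down gently, upright, in the blue drip tray - do not drop it or tip it over. Then take the black-headed key from its wooden stand, push it fully home in the brass lock on the lid, working it a little where the pins are sticky, and only then turn the lock with it a quarter turn clockwise as seen from above. The lock springs back, so finish still gripping the key and holding it turned, ready for me to lift the lid; leave the other things on the bench where they are.

Things in the scene. Friction and masses are not known exactly. Their poses are not given: they have to be found in the camera images.
- lockbox: Fixed grey steel lockbox, 180 (its x) x 240 (its y) x 100 mm high, flat lid at 100 mm; origin at the centre of its underside. The lock lies at (-25, +50) mm in its frame, inside a dark ring 44 mm across standing 3 mm above the lid; the oil bottle starts on the -y half of the lid.
- keyway (a point): Centre of the keyway's mouth, atop the round brass plug (29 mm across, 102 mm above the bench). Straight vertical slot 14 mm (x) by 6 mm (y), 34 mm deep, mouth chamfered 1.5 mm; z up; the point turns with the plug. Two pairs of sticky pins in the slot's short ends, 11 and 21 mm down, each resist the blade with up to about 15 N, give way bit by bit as the key is pressed and rocked, then stay aside.
- lock_plug (a joint): Turn of the lock plug, rad: 0 at rest, growing clockwise seen from above, stop at 1.65. A light spring (about 0.01 N m at rest, 0.055 N m at a quarter turn) turns it back when let go. The blade has about 0.17 rad of play in the slot, so the plug lags the key by that much.
- key: Loose key, 40 g, upright in its stand, head up. Origin at the blade's tip, z up, x along its width, y through its thickness. From the tip: blade 12 (x) x 4 (y) mm, 30 mm long, last 7 mm tapered; collar 21 x 11 mm at 30 to 34 mm, resting on the stand (on the plug when home); flat black head with yellow patch, 34 (x) x 10 mm (y, grip here), 34 to 74 mm. Fits either way round.
- key_stand: Fixed wooden block 70 (x) x 55 (y) x 38 mm high, origin at the centre of its underside; the key stands in its central slot, 15 (x) x 7 (y) x 33 mm deep.
- bottle: Loose green oil bottle with white label and black cap, about 160 g, straight round body 46 mm in diameter up to 80 mm, then narrowing to a neck, 130 mm tall; origin at the centre of its underside, z up. Starts upright on the lockbox lid beside the lock.
- tray: Fixed shallow blue drip tray, 130 x 130 mm outside, walls 3 mm thick and 12 mm high, flat floor 3 mm above the bench; origin at the centre of its underside.
- tool_case: Loose orange plastic tool case, 130 x 240 x 65 mm, with a toggle latch, at the far edge; bystander, origin at the centre of its underside.
- pump: Loose blue pump with black ends, 250 mm long (y), lying down at the far edge; bystander, origin under its middle.
- mallet: Loose small rubber-tipped mallet lying on the right; 230 mm long, head 95 mm wide; bystander, origin under the head, handle towards its -x.
- tyre_lever: Loose steel tyre lever, 130 x 22 x 10 mm, on the left; bystander, origin under its middle.
- bottle_cage: Loose aluminium bottle cage of 6 mm bars, 82 mm across, 133 mm tall, standing on the left; bystander, origin at the centre of its underside.

How it is judged (in metres and radians):
On the way, in this order (a step that is already met when the one before it is completed fails the run):
1. the bottle stands upright in the drip tray, let go, while the key is not yet in the lock (x of bottle in the frame of tray between -0.045 and 0.045 m and y of bottle in the frame of tray between -0.045 and 0.045 m and angle between bottle's own z axis and vertical below 0.1 rad and z of bottle in the frame of tray below 0.008 m and contact force between bottle and tray above 0.5 N and contact force between bottle and the fingers below 0.1 N and linear speed of bottle below 0.03 m/s and distance between key and keyway above 0.05 m), for 0.2 s.
2. the key is fully home in the lock, which is still unturned (z of key in the frame of keyway below -0.027 m and horizontal distance between key and keyway below 0.005 m and angle between the z axis of key and the z axis of keyway, either way round below 0.12 rad and angle between the x axis of key and the x axis of keyway, either way round below 0.35 rad and value of joint lock_plug below 0.35 rad), for 0.1 s.
At the end, for the whole second after the job is handed in: Key home in the keyway (tip over 27 mm down, within 5 mm of the axis, 0.12 rad of upright), lock held still over 1.25 rad clockwise, fingers gripping the key with over 1.5 N; bottle free, at rest, upright (0.1 rad) on the tray floor, within 45 mm of its centre along each side (x of bottle in the frame of tray between -0.045 and 0.045 m and y of bottle in the frame of tray between -0.045 and 0.045 m and angle between bottle's own z axis and vertical below 0.1 rad and z of bottle in the frame of tray below 0.008 m and contact force between bottle and tray above 0.5 N and contact force between bottle and the fingers below 0.1 N and linear speed of bottle below 0.03 m/s and z of key in the frame of keyway below -0.027 m and horizontal distance between key and keyway below 0.005 m and angle between the z axis of key and the z axis of keyway, either way round below 0.12 rad and angle between the x axis of key and the x axis of keyway, either way round below 0.35 rad and value of joint lock_plug above 1.25 rad and velocity of joint lock_plug between -0.2 and 0.2 rad/s and contact force between the fingers and key above 1.5 N); the arm keeps its last pose, push and grip.
It fails at once if the bottle is tipped over (angle between bottle's own z axis and vertical above 0.6 rad).
It fails at once if the bottle is dropped or knocked off (moves faster than 0.4 m/s with no finger on it) (linear speed of bottle above 0.4 m/s and contact force between the fingers and bottle below 0.05 N).
It fails at once if the lock is turned without the key home in it (value of joint lock_plug above 0.6 rad and z of key in the frame of keyway above -0.02 m).
It fails at once if a bystander (tool case, pump, mallet, tyre lever, bottle cage) is moved by more than 30 mm or tipped (distance of any of tool_case, pump, mallet, tyre_lever, bottle_cage from where it was at the start of the episode above 0.03 m or angle between any of tool_case, pump, mallet, tyre_lever, bottle_cage's own z axis and vertical above 0.5 rad).
It also fails if it takes over 72 s, if anything falls off the work surface, if the arm or the gripper's body presses on something with over 40 N, if the wrist force passes 120 N, or if a joint passes its speed limit or range.

## Robot

A 6-joint arm with a two-finger parallel gripper is mounted at the origin on the work surface. World frame = base frame: x ahead of the robot, y to its left, z up, the work surface at z = 0. Lengths are in mm, angles in rad, forces in N, time in s.
With the tool pointing down it reaches from about 275 to 825 mm from the base axis. Payload 5.2 kg.
Tool frame: the origin (TCP) lies at the very end of the fingers, on their centre line; the grasp point (between the pads) lies 19 mm behind it; z points along the fingers, y is the line along which they close (so a half turn about z gives the same grasp; the last joint's range is limited). The gripper opens to 93 mm and grips with 3 to 60 N. Pads are 15 mm wide; open, the fingers measure 128 mm over their backs; the gripper's body (75 mm by 188 mm) begins 65 mm behind the grasp point.
Start: joints at [-1.541, 0.259, 1.535, -0, 1.348, -0.203], TCP at [126.908, -535.163, 218.653] pointing down, gripper open.
Joint ranges: [-3.14, 3.14], [-0.91, 2.08], [0.19, 2.58], [-1.22, 4.36], [0.22, 2.71], [-3.12, 3.12]. Speed limits (rad/s): [2.57, 2.57, 3.14, 3.14, 3.14, 3.14].

## Interface

Orientations are given as [roll, pitch, yaw] about the fixed x, y, z axes, in that order (R = Rz(yaw) Ry(pitch) Rx(roll)).
In Python, from bench import robot gives the robot as it stands. The module is installed in compiled form; this text tells all that it offers. Calls block until the motion is done:
- robot.move_ptp(position, orientation): joint-space move of the TCP to a pose.
- robot.move_linear(position, ori=None, speed=150, f_stop=None): straight line of the TCP; ori=None keeps the orientation; speed is the mean speed in mm/s. With f_stop (N) it stops when the force on the tool has changed by that much, and returns True; else False.
- robot.move_j(angles): joint-space move.
- robot.move_gripper(opening): opening from 0.0 (shut) to 1.0 (fully open); the grip force is fixed at half the most; returns when the fingers have stopped.
- robot.sleep(seconds).
- robot.inverse_kinematics(position, orientation): joint angles nearest the present ones, or None.
- robot.get_image(name): name is "scene" or "top" or "wrist"; returns a dict with "img" (480x640x3 uint8, blue, green, red), "fovy" (degrees; the focal length in pixels is half the picture's height over the tangent of half this angle, whatever the lens; pixels are square), "cx", "cy" (the principal point, pixels), "k1" (the pictures are not rectified: a ray, as slopes to the right and down, at radius r is drawn at 1 + k1 r^2 times it, then the intrinsics apply), "eye" and "orientation" of the camera in the world. Camera axes: x right, y down, z forward; pixel columns grow to the right and rows downward; lengths in mm; the calibration is good to about 2 mm. A picture is of the moment at which its call begins. There is no depth.
A pose or a line that the arm cannot do raises robot.MotionError and nothing moves.
- robot.hand_in(): hands the job in; it is judged then, once.
Readings, each from a call of its own:
- robot.current_t(): time.
- robot.current_qpos(): joint angles.
- robot.current_joint_vel(): joint speeds.
- robot.current_joint_efforts(): joint torques, N m.
- robot.current_tcp_pos(): TCP position.
- robot.current_eef_rot(): TCP orientation.
- robot.current_contact_force(): force on the tool from outside, world axes, zero at the start.
- robot.current_ft_torque(): the same for the moment, N m.
- robot.current_gripper_width(): opening from 0.0 (shut) to 1.0 (fully open).
- robot.current_finger_force(): force on a finger pad.
Only numpy, scipy, OpenCV 4.12 (cv2) and the standard library are available. Lean on these libraries where they do the work, as an engineer would, in place of code of your own. Each camera call takes 0.05 s, during which the arm holds its last target. There are 200 camera calls.

## Working session

There is one attempt and no reset: what is moved stays moved. The work goes in short steps, each a Python script; the robot and the scene stay as the last script left them, time stands still between calls to the robot, and variables do not carry over. Pictures are saved under pics/ and viewed, at most 10 in all, crops included, and the job is handed in when it is done.

```bash
mkdir -p pics; python3 - <<'E'
from bench import robot
import cv2
for n in ("scene","top","wrist"):
    d=robot.get_image(n); cv2.imwrite(f"pics/{n}0.png",d["img"])
    print(n,{k:v for k,v in d.items() if k!="img"})
print(robot.current_t(),robot.current_eef_rot(),robot.current_gripper_width())
E
```

```text
scene {'fovy': 51.06062755410115, 'cx': 321.9210835994715, 'cy': 243.41639667131452, 'k1': -0.03979219473742353, 'eye': array([1350.54086444,  -83.02019472, 1312.59518511]), 'orientation': array([-2.577863  , -0.00790588,  1.46638777])}
top {'fovy': 51.90893472911244, 'cx': 318.1335282447989, 'cy': 242.19037227691067, 'k1': -0.03366583591318158, 'eye': array([ 516.2447824 ,    2.03443657, 1356.88534072]), 'orientation': array([-3.08708036,  0.00510521, -1.57680797])}
wrist {'fovy': 69.3136228572406, 'cx': 318.96489986265374, 'cy': 237.2275566491806, 'k1': -0.061016121418359194, 'eye': array([ 195.12694801, -518.8840586 ,  384.43428611]), 'orientation': array([ 2.88525660e+00,  7.36380870e-04, -1.33762257e+00])}
0.15 [-3.14026502e+00 -2.62298759e-04  2.32805956e-01] 0.998377200189242
```

View pics/top0.png

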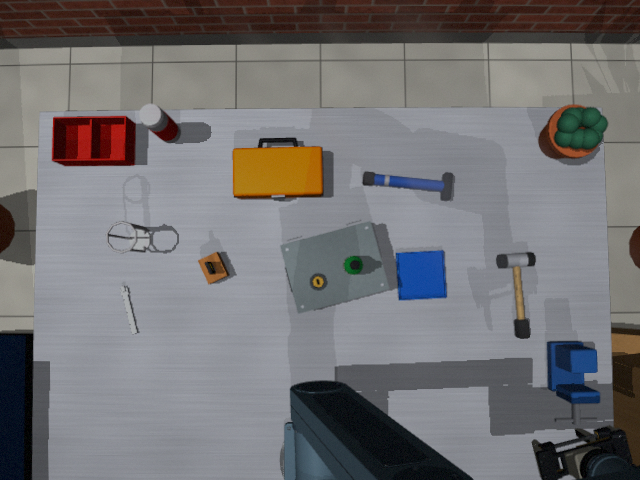

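View pics/scene0.png

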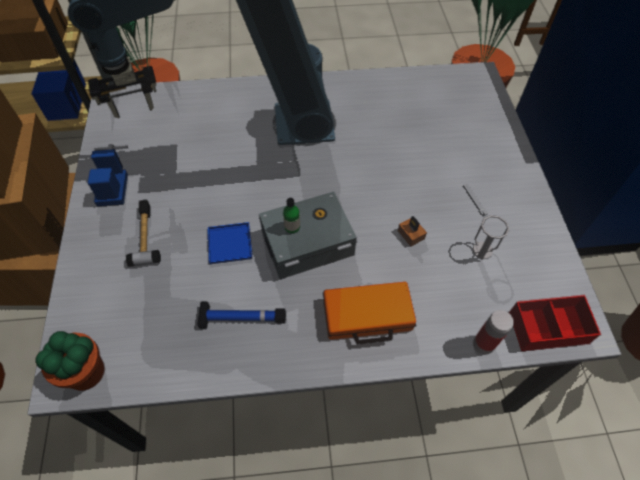

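The top view shows the bottle at (354,265), the lock at (318,282), the tray at (421,275) and the key stand at (214,267). The mallet is at (518,290), the case and pump are along the top edge, and the cage and lever are on the left. The scene view agrees.

```bash
cat > h.py <<'E'
import numpy as np, cv2
from scipy.spatial.transform import Rotation as Rn
from bench import robot
def rays(d,px):
    f=240/np.tan(np.radians(d["fovy"])/2)
    K=np.array([[f,0,d["cx"]],[0,f,d["cy"]],[0,0,1]])
    s=cv2.undistortPoints(np.array(px,float).reshape(-1,1,2),K,np.array([d["k1"],0,0,0,0.]))[:,0]
    return np.c_[s,np.ones(len(s))]@Rn.from_euler("xyz",d["orientation"]).as_matrix().T
def plane(d,px,z):
    r=rays(d,px); return d["eye"]+r*((z-d["eye"][2])/r[:,2])[:,None]
def proj(d,P):
    f=240/np.tan(np.radians(d["fovy"])/2)
    c=(np.array(P,float)-d["eye"])@Rn.from_euler("xyz",d["orientation"]).as_matrix()
    s=c[:,:2]/c[:,2:]; s=s*(1+d["k1"]*(s**2).sum(1))[:,None]
    return s*f+[d["cx"],d["cy"]]
def blobs(d,lo,hi,amin=20,roi=None):
    hsv=cv2.cvtColor(d["img"],cv2.COLOR_BGR2HSV); m=cv2.inRange(hsv,np.array(lo),np.array(hi))
    if roi: k=np.zeros_like(m); a,b,c,e=roi; k[b:e,a:c]=1; m*=k
    cs,_=cv2.findContours(m,cv2.RETR_EXTERNAL,cv2.CHAIN_APPROX_NONE)
    return sorted([c for c in cs if cv2.contourArea(c)>=amin],key=cv2.contourArea,reverse=True)
def rect(d,c,z):
    P=plane(d,c[:,0],z)[:,:2].astype(np.float32); (x,y),(w,h),a=cv2.minAreaRect(P); return [round(float(v),1) for v in (x,y,w,h,a)]
E
python3 - <<'E'
from h import *
d=robot.get_image("top")
print("tray",[rect(d,c,12) for c in blobs(d,(105,150,60),(130,255,255),500,(380,230,470,320))])
print("green",[rect(d,c,180) for c in blobs(d,(45,100,20),(85,255,255),20,(330,240,380,290))])
print("brass",[rect(d,c,102) for c in blobs(d,(15,100,60),(35,255,255),20,(295,265,340,300))])
print("stand",[rect(d,c,38) for c in blobs(d,(5,80,40),(18,255,255),40,(180,240,250,300))])
print("yellow",[rect(d,c,74) for c in blobs(d,(22,120,100),(35,255,255),3,(180,240,250,300))])
print("lidcorners",plane(d,[(282,245),(381,222),(397,290),(298,312)],100).round(0))
c=cv2.resize(d["img"][210:330,180:460],(784,336),interpolation=cv2.INTER_CUBIC);cv2.imwrite("pics/topc.png",c)
E
```

```text
tray [[498.9, -270.4, 127.4, 130.2, 2.8]]
green [[526.7, -75.2, 42.9, 40.5, 89.6]]
brass [[485.5, 9.6, 28.1, 27.2, 71.2]]
stand [[522.3, 290.4, 71.6, 60.0, 25.1]]
yellow []
lidcorners [[ 578.  100.  100.]
 [ 636. -153.  100.]
 [ 462. -192.  100.]
 [ 408.   60.  100.]]
```

View pics/topc.png

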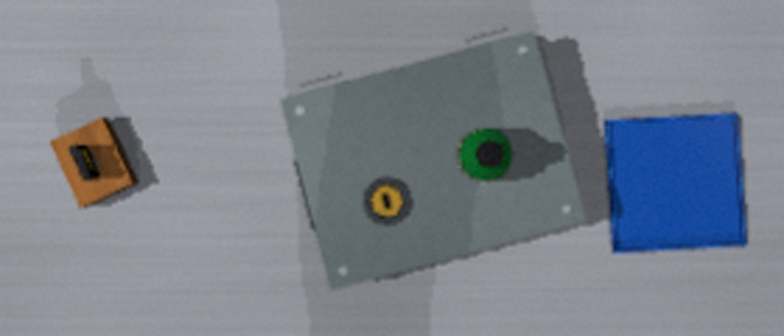

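The crop shows the key head at about (85,162), the lock ring at about (387,200), the bottle cap at (489,154) and the tray with clear space around it. Next I'll take a wrist look on the way to the bottle.

```bash
python3 - <<'E'
from h import *
p=robot.current_tcp_pos()
robot.move_linear([p[0],p[1],320],speed=250)
robot.move_ptp([515,-110,320],[np.pi,0,np.pi/2])
print(robot.current_t(),robot.current_qpos().round(2),robot.current_tcp_pos(),robot.current_contact_force())
d=robot.get_image("wrist"); cv2.imwrite("pics/w1.png",d["img"]); print(d["eye"],d["orientation"])
for c in blobs(d,(45,100,20),(85,255,255),100): print("green",rect(d,c,180),cv2.boundingRect(c),proj(d,[[526.7,-75.2,180]]))
for c in blobs(d,(15,100,60),(35,255,255),100): print("brass",rect(d,c,102),cv2.boundingRect(c))
E
```

```text
2.825 [-0.42  0.17  1.41 -0.    1.57 -0.42] [ 514.86129284 -110.90232755  319.87745804] [0.10493364 0.51703643 0.12254634]
[515.00123154 -40.8616575  486.35313408] [ 2.88388447e+00  1.07072680e-04 -1.15143717e-03]
green [526.0, -76.3, 44.0, 43.3, 90.0] (307, 162, 50, 51) [[332.34503023 186.20472885]]
brass [755.0, 53.5, 108.5, 112.3, 0.8] (494, 0, 101, 113)
brass [725.4, -385.9, 49.8, 511.9, 89.9] (286, 389, 354, 38)
brass [230.0, -286.2, 106.4, 33.2, 75.8] (86, 312, 29, 68)
brass [485.2, 7.8, 26.7, 26.4, 13.3] (277, 85, 27, 28)
brass [800.2, -285.7, 28.5, 107.4, 18.0] (524, 312, 29, 67)
```

View pics/w1.png

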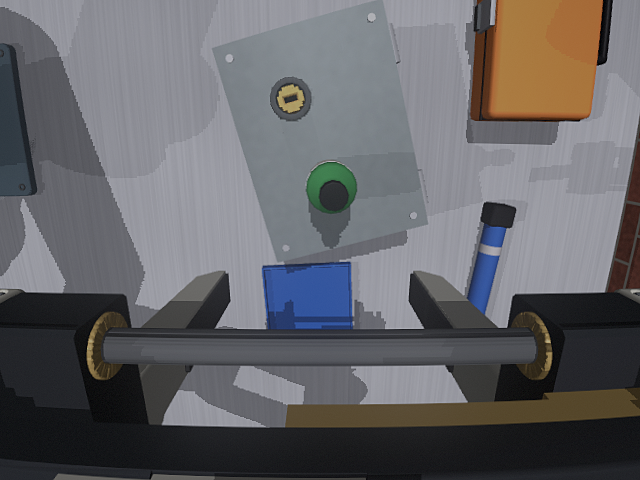

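The wrist view shows the bottle cap at (333,196) and the brass plug at (291,98), with its slot roughly along world x. The tray is clear. The wrist and top views put the bottle within 1.5 mm of each other, so I'll grasp it and carry it over.

```bash
python3 - <<'E'
from h import *
O=[np.pi,0,np.pi/2]
robot.move_ptp([526,-76,300],O)
hit=robot.move_linear([526,-76,155],speed=120,f_stop=8); print("hit",hit,robot.current_tcp_pos())
if not hit:
    robot.move_gripper(0.3); print("w",robot.current_gripper_width(),robot.current_finger_force(),robot.current_t())
    robot.move_linear([526,-76,200],speed=60)
    robot.move_linear([499,-270,200],speed=130)
    print("w",robot.current_gripper_width(),robot.current_finger_force(),robot.current_contact_force(),robot.current_t())
    robot.move_linear([499,-270,80],speed=90); robot.sleep(.2)
    print("s",robot.move_linear([499,-270,54],speed=20,f_stop=2.5),robot.current_tcp_pos(),robot.current_contact_force(),robot.current_t())
E
```

```text
hit False [526.53615586 -76.25225217 155.77321741]
w 0.48655256906692435 29.99868663959205 5.3333
w 0.4884571180022202 29.99741833889857 [ 0.7026485   0.29013881 -1.27953046] 7.8917
s True [ 498.86556802 -269.93917241   57.934805  ] [-0.4085557  -0.1089164   4.36345525] 10.5833
```

Touchdown came at the expected height of about 58 mm. Now I'll release, retreat and check, then take lock looks from opposite yaws.

```bash
python3 - <<'E'
from h import *
robot.move_gripper(1.0); print(robot.current_finger_force())
p=robot.current_tcp_pos(); robot.sleep(.2)
robot.move_linear([p[0],p[1],220],speed=130)
def look(tag,yaw,x,y,z):
    robot.move_ptp([x,y,z],[np.pi,0,yaw]); robot.sleep(.3)
    d=robot.get_image("wrist"); np.save(f"{tag}.npy",d,allow_pickle=True)
    print(tag,robot.current_t(),robot.current_qpos().round(2),robot.current_tcp_pos().round(1),d["eye"].round(1))
c,s=np.cos(.25),np.sin(.25)
look("L0",.25,485-75*c,9-75*s,200)
look("L1",.25+np.pi,485+75*c,9+75*s,200)
d=robot.get_image("top")
for b in blobs(d,(45,100,20),(85,255,255),20,(380,230,470,320)): print("green",rect(d,b,83))
look("K1",.25+np.pi,522+75*c,291+75*s,200)
look("K0",.25,522-75*c,291-75*s,200)
im=[np.load(f"{t}.npy",allow_pickle=True).item()["img"] for t in("L0","L1","K0","K1")]
cv2.imwrite("pics/lk.png",cv2.resize(np.vstack([np.hstack(im[:2]),np.hstack(im[2:])]),(800,600),interpolation=cv2.INTER_AREA))
E
```

```text
0.0
L0 14.9667 [-0.3   0.02  1.86 -0.    1.26  1.03] [412.4  -9.8 200. ] [480.4   7.4 366.4]
L1 17.85 [-0.15  0.29  1.54 -0.    1.31 -1.97] [557.7  27.5 200. ] [489.7  10.1 366.5]
green [499.3, -267.1, 41.5, 41.2, 89.6]
K1 19.35 [ 0.31  0.49  1.24 -0.    1.41 -1.51] [595.  308.6 200.2] [527.1 291.  366.8]
K0 22.3667 [0.33 0.23 1.62 0.   1.29 1.65] [449.4 272.5 200. ] [517.3 289.7 366.5]
```

View pics/lk.png

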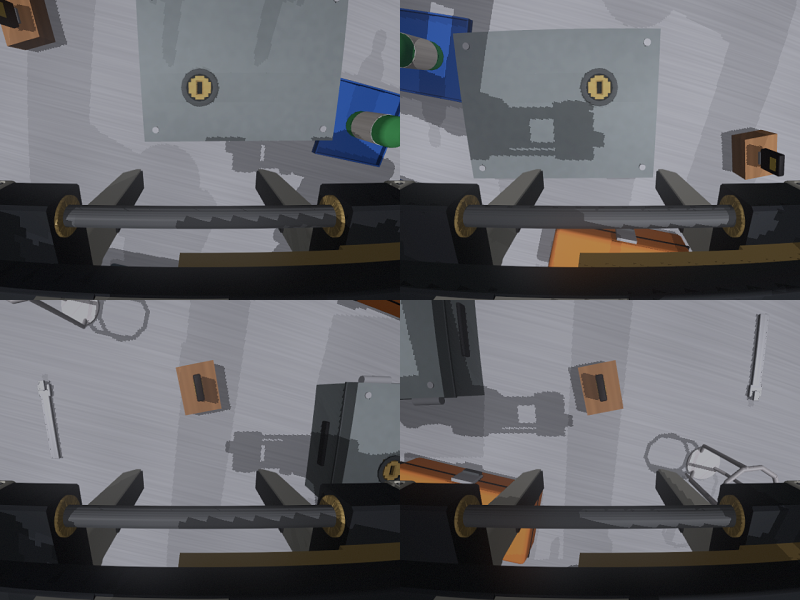

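L0 and L1 show the lock at about (320,140) full-res, with its slot along the image's vertical. K0 and K1 show the key in the stand at about (318,140), rotated slightly relative to the tool. The bottle is upright in the tray. Next I'll take precise numbers from these.

```bash
python3 - <<'E'
from h import *
def ax(P):
    P=P[:,:2]; m=P.mean(0); w,v=np.linalg.eigh(np.cov((P-m).T)); a=v[:,1]*np.sign(v[0,1]); return m.round(1),round(float(np.arctan2(a[1],a[0])),3),np.sqrt(12*w).round(1)
def px(mask): y,x=np.nonzero(mask); return np.c_[x,y]
crops=[]
for t in("L0","L1","K0","K1"):
    d=np.load(t+".npy",allow_pickle=True).item(); hsv=cv2.cvtColor(d["img"],cv2.COLOR_BGR2HSV)
    if t[0]=="L":
        c=blobs(d,(15,90,60),(35,255,255),100,(260,80,380,200))[0]; print(t,"brass",rect(d,c,102),np.mean(plane(d,c[:,0],102),0).round(1))
        h=cv2.convexHull(c); m=np.zeros((480,640),np.uint8); cv2.fillPoly(m,[h],1); m=cv2.erode(m,np.ones((5,5)))
        m=((m>0)&(hsv[...,2]<90)).astype(np.uint8)
        print(t,"slot",ax(plane(d,px(m),102)))
    else:
        c=max(blobs(d,(3,60,20),(20,255,255),300,(240,60,420,220)),key=cv2.contourArea); print(t,"stand",rect(d,c,38))
        m=np.zeros((480,640),np.uint8); cv2.fillPoly(m,[cv2.convexHull(c)],1)
        m=((m>0)&(hsv[...,1]<110)&(hsv[...,2]<75)).astype(np.uint8)
        m=cv2.morphologyEx(m,cv2.MORPH_OPEN,np.ones((3,3)))
        n,l,st,ce=cv2.connectedComponentsWithStats(m); k=1+np.argmax(st[1:,4]); print(t,"head",ax(plane(d,px(l==k),82)),st[k])
    crops.append(np.hstack([cv2.resize(x[80:200,250:390],(400,343),interpolation=cv2.INTER_NEAREST) for x in(d["img"],cv2.cvtColor(m*255,cv2.COLOR_GRAY2BGR))]))
cv2.imwrite("pics/m.png",cv2.resize(np.vstack([crops[1],crops[2]]),(700,600)))
E
```

```text
L0 brass [485.2, 8.3, 26.5, 26.6, 14.3] [485.4   8.  102. ]
L0 slot (array([484.9,   8.3]), 0.241, array([ 5.3, 13.7]))
L1 brass [484.7, 8.2, 27.2, 25.9, 14.4] [485.    8.2 102. ]
L1 slot (array([485.3,   8.3]), 0.241, array([ 5.8, 13.6]))
K0 stand [522.0, 291.5, 70.1, 54.9, 25.1]
K0 head (array([522. , 291.5]), 0.447, array([ 9.4, 33.3])) [309 119  19  43 513]
K1 stand [522.0, 291.5, 70.1, 55.1, 25.0]
K1 head (array([521.7, 291.4]), 0.446, array([ 9.5, 33.3])) [312 119  19  43 517]
```

View pics/m.png

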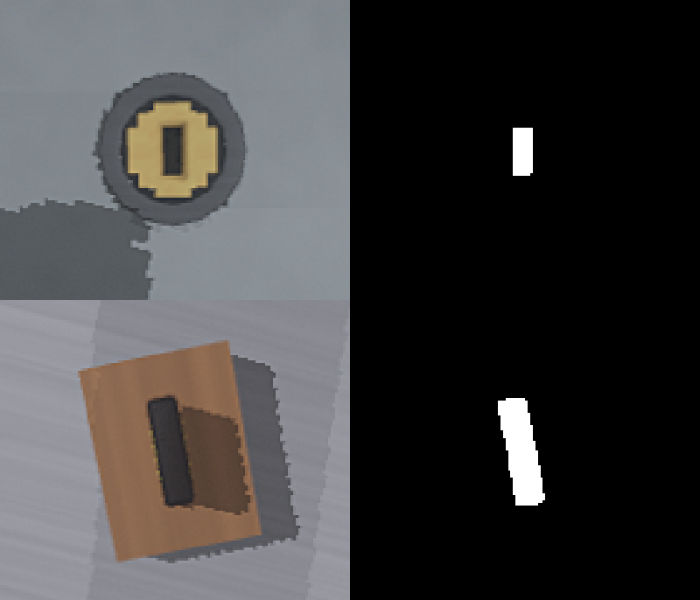

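The measurements agree to within 0.5 mm, and the slot (14×6) and head (33×10) match the given sizes. The keyway is at (485.1, 8.3) with yaw 0.241, and the key is at (521.9, 291.5) with yaw 0.447. I'll grasp the key now.

```bash
python3 - <<'E'
from h import *
O=[np.pi,0,.4465+np.pi]
robot.move_ptp([521.9,291.5,150],O)
hit=robot.move_linear([521.9,291.5,47],speed=100,f_stop=8); print("hit",hit,robot.current_tcp_pos(),robot.current_qpos().round(2))
if not hit:
    robot.move_gripper(0.0); print("w",robot.current_gripper_width()*93,robot.current_finger_force(),robot.current_contact_force(),robot.current_tcp_pos())
    robot.move_linear([521.9,291.5,150],speed=80)
    print("w",robot.current_gripper_width()*93,robot.current_finger_force(),robot.current_contact_force(),robot.current_t())
    robot.move_ptp([485.1,8.3,175],[np.pi,0,.241+np.pi]); robot.sleep(.3)
    print(robot.current_tcp_pos(),robot.current_eef_rot(),robot.current_qpos().round(2),robot.current_t())
    d=robot.get_image("wrist"); e=robot.get_image("scene")
    a=cv2.resize(d["img"],(640,480)); u,v=proj(e,[[485,8,140]])[0].astype(int)
    cv2.imwrite("pics/k.png",np.hstack([d["img"][100:400,120:520],cv2.resize(e["img"][v-37:v+38,u-50:u+50],(400,300),interpolation=cv2.INTER_CUBIC)]))
E
```

```text
hit False [522.49682092 291.6896402   47.71723108] [ 0.32  0.5   1.62  0.    1.01 -1.69]
w 9.781983750617119 29.99982923269272 [ 0.43658422 -0.06379717 -0.05854141] [521.88547415 291.51679083  46.99393717]
w 9.991615900734315 29.999963343143463 [-0.58173251 -0.2688009   0.69055096] 29.0583
[485.22901398   9.10863284 174.82020932] [ 3.14139186e+00 -2.44048207e-04 -2.89905107e+00] [-0.21  0.18  1.75  0.    1.21 -2.02] 30.4667
```

View pics/k.png

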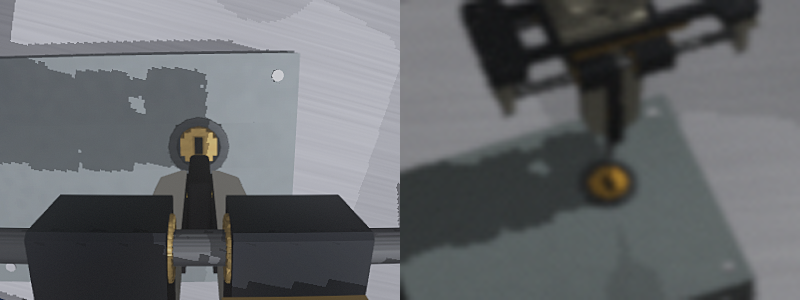

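The key is held straight, with the lock directly below it. I'll insert it slowly with force stops.

```bash
python3 - <<'E'
from h import *
robot.move_linear([485.1,8.3,146],speed=60); robot.sleep(.2)
print(robot.move_linear([485.1,8.3,133],speed=15,f_stop=6),robot.current_tcp_pos().round(2),robot.current_contact_force().round(2),robot.current_ft_torque().round(3))
print(robot.move_linear([485.1,8.3,122],speed=15,f_stop=12),robot.current_tcp_pos().round(2),robot.current_contact_force().round(2),robot.current_ft_torque().round(3),robot.current_gripper_width()*93,robot.current_t())
E
```

```text
False [485.18   8.29 133.06] [-0.64 -0.41  0.51] [ 0.069 -0.124  0.035]
False [485.08   8.23 121.92] [-0.94 -0.38  0.91] [-0.091 -0.039  0.034] 9.895259670791685 33.3
```

```bash
python3 - <<'E'
from h import *
print(robot.move_linear([485.1,8.3,112],speed=10,f_stop=12),robot.current_tcp_pos().round(2),robot.current_contact_force().round(2),robot.current_ft_torque().round(3),robot.current_gripper_width()*93,robot.current_t())
d=robot.get_image("wrist"); e=robot.get_image("scene"); u,v=proj(e,[[485,8,130]])[0].astype(int)
cv2.imwrite("pics/i.png",np.hstack([d["img"][100:400,120:520],cv2.resize(e["img"][v-37:v+38,u-50:u+50],(400,300),interpolation=cv2.INTER_CUBIC)]))
E
```

```text
False [485.15   8.18 111.98] [-0.95 -2.21  3.13] [-0.221  0.258 -0.048] 9.44065511495397 34.45
```

View pics/i.png

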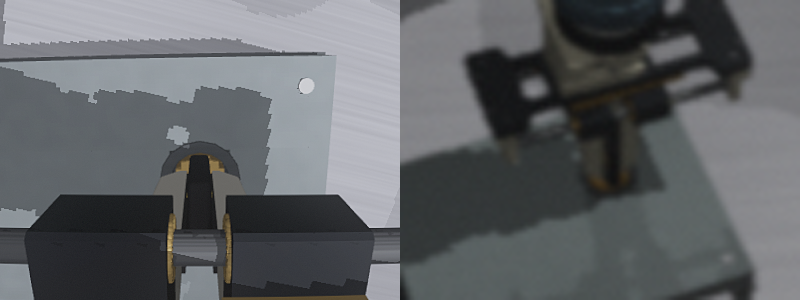

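The head sits in the fingers almost as before (top edge at crop row 153 versus 155), and its lower part is down at the plug. I'll press on to feel for the collar stop, rocking the key a little.

```bash
python3 - <<'E'
from h import *
def st(l): print(l,robot.current_tcp_pos().round(2),robot.current_contact_force().round(2),robot.current_ft_torque().round(3),round(robot.current_gripper_width()*93,2),round(robot.current_t(),2))
robot.sleep(.3); st("rest")
Y=.241+np.pi
for z in (111,110,109):
    h=robot.move_linear([485.1,8.3,z],[np.pi,0,Y],speed=8,f_stop=18); st((z,h))
    if h: break
    for a in (.03,-.03,0):
        robot.move_linear([485.1,8.3,z],[np.pi,a,Y],speed=20)
    robot.sleep(.1); st("rocked")
E
```

```text
rest [485.13   8.2  111.98] [-2.18 -1.84  3.75] [-0.312  0.236  0.037] 9.68 34.85
(111, False) [485.1    8.3  110.93] [-1.38 -1.43  3.03] [-0.215  0.104 -0.044] 9.98 35.12
rocked [484.97   8.39 110.92] [-2.   -1.91  3.09] [-0.07   0.136  0.04 ] 9.59 35.98
(110, False) [485.08   8.41 110.83] [-4.45 -0.45 11.14] [-0.047  0.704 -0.018] 10.07 36.25
rocked [485.74   8.05 110.77] [-1.66 -2.34 10.07] [-0.198  0.337 -0.006] 10.1 37.1
(109, False) [485.82   8.04 110.66] [-4.01 -0.73 18.05] [-0.201  0.87  -0.017] 10.0 37.38
rocked [486.4    8.02 110.5 ] [-2.41 -1.11 13.81] [-0.13   0.331 -0.036] 9.68 38.23
```

There is a hard stop at TCP 110.8 mm, and the collar-on-plug prediction is 111. Since the pins hardly showed, I'll check that the key didn't slide in the fingers by comparing the head in the hand before and after.

```bash
python3 - <<'E'
from h import *
d=robot.get_image("wrist"); p=robot.current_tcp_pos(); y=robot.current_eef_rot()[2]
for s in (0,5,10):
    P=[[p[0]+17*np.cos(y)+b*-np.sin(y)*1,p[1]+17*np.sin(y)+b*np.cos(y),p[2]-5+s] for b in(-5,5)]
    print("head-bottom slip",s,(proj(d,P)-[120,100]).round(1))
P=[[p[0]+10.5*np.cos(y),p[1]+10.5*np.sin(y),p[2]-9+s] for s in (0,10)]; print("collar bottom",(proj(d,P)-[120,100]).round(1))
a,b=[cv2.imread(f"pics/{n}.png")[:, :400] for n in "ki"]; c=d["img"][100:400,120:520]
cv2.imwrite("pics/cmp.png",np.hstack([cv2.resize(np.clip(x[110:250,160:240].astype(float)*2,0,255).astype(np.uint8),(264,462),interpolation=cv2.INTER_NEAREST) for x in(a,b,c)]))
E
```

```text
head-bottom slip 0 [[209.1 152.6]
 [189.7 152.6]]
head-bottom slip 5 [[209.3 155.6]
 [189.4 155.5]]
head-bottom slip 10 [[209.6 158.7]
 [189.1 158.7]]
collar bottom [[199.4 162. ]
 [199.4 168.4]]
```

View pics/cmp.png

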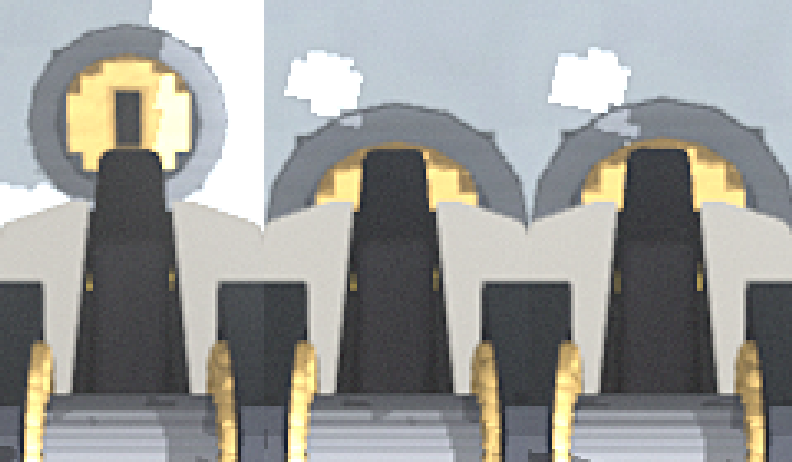

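The head and its patch sit in the same rows in all three crops (head bottom at zoom row 148, patch at 282), so nothing slipped. The stop at 110.8 mm is therefore the collar on the plug, about 30 mm deep. I'll give it one more press with a small twist rock, then turn clockwise in small steps.

```bash
python3 - <<'E'
from h import *
def st(l): print(l,robot.current_tcp_pos().round(2),robot.current_contact_force().round(2),robot.current_ft_torque().round(3),round(robot.current_gripper_width()*93,2),round(robot.current_t(),2))
Y=.241+np.pi; C=[485.1,8.3]
for a in (.06,-.06,0): robot.move_linear(C+[109],[np.pi,0,Y+a],speed=20)
st("press"); robot.sleep(.3); st("hold")
robot.move_linear(C+[110],[np.pi,0,Y],speed=20); st("ease")
for k in np.arange(.15,1.66,.15):
    robot.move_linear(C+[110],[np.pi,0,Y-k],speed=20); st(round(k,2))
robot.move_linear(C+[110],[np.pi,0,Y-1.68],speed=20); robot.sleep(.4); st("end")
print(robot.current_eef_rot(),robot.current_qpos().round(2),robot.current_finger_force())
E
```

```text
press [486.23   8.1  110.5 ] [-3.27 -0.25 14.76] [-0.088  0.417 -0.02 ] 10.0 39.04
hold [486.24   8.08 110.5 ] [-3.6  -1.28 15.34] [-0.043  0.367 -0.028] 9.64 39.34
ease [485.92   8.3  110.59] [-1.3  -0.08  8.35] [0.04  0.075 0.062] 9.95 39.59
0.15 [485.88   8.46 110.58] [-0.45  1.35  8.77] [0.065 0.047 0.027] 9.57 39.89
0.3 [485.83   8.52 110.58] [-0.41  0.33  8.29] [0.198 0.053 0.043] 9.63 40.19
0.45 [485.83   8.45 110.57] [-2.46 -0.46  9.94] [ 0.051  0.031 -0.043] 9.86 40.49
0.6 [485.83   8.34 110.59] [-0.25 -0.89  8.9 ] [-0.051  0.084  0.085] 9.78 40.79
0.75 [485.81   8.25 110.57] [-1.83 -0.54  9.71] [-0.114  0.073  0.038] 10.2 41.09
0.9 [485.73   8.14 110.58] [-1.09 -0.68  9.9 ] [-0.237  0.139 -0.005] 10.08 41.39
1.05 [485.67   8.07 110.58] [-1.72 -1.76  9.54] [-0.327  0.228  0.094] 9.72 41.69
1.2 [485.6    7.96 110.59] [-1.54 -2.11  9.71] [-0.402  0.314  0.026] 10.07 41.99
1.35 [485.52   7.91 110.57] [-3.61 -1.05  8.66] [-0.44   0.305  0.017] 9.79 42.29
1.5 [485.4    7.85 110.58] [-2.45 -2.34  9.94] [-0.524  0.461  0.022] 9.78 42.59
1.65 [485.31   7.83 110.58] [-2.96 -2.    9.54] [-0.59   0.527  0.03 ] 9.95 42.89
end [485.28   7.79 110.57] [-3.1  -3.13  9.8 ] [-0.569  0.558  0.009] 9.96 43.54
[3.14088767e+00 1.10035376e-03 1.70339804e+00] [-0.21  0.25  1.84 -0.    1.05 -0.35] 30.00437468290329
```

```bash
python3 - <<'E'
from h import *
d=robot.get_image("wrist"); e=robot.get_image("scene"); t=robot.get_image("top")
for b in blobs(t,(45,100,20),(85,255,255),20,(380,230,470,320)): print("green",rect(t,b,83))
w=np.clip(d["img"][210:350,280:360].astype(float)*2,0,255).astype(np.uint8)
u,v=proj(e,[[490,-130,60]])[0].astype(int)
cv2.imwrite("pics/end.png",np.hstack([cv2.resize(w,(264,462),interpolation=cv2.INTER_NEAREST),cv2.resize(e["img"][v-70:v+70,u-80:u+80],(528,462))]))
E
```

```text
green [499.3, -267.1, 41.5, 41.2, 89.6]
```

View pics/end.png

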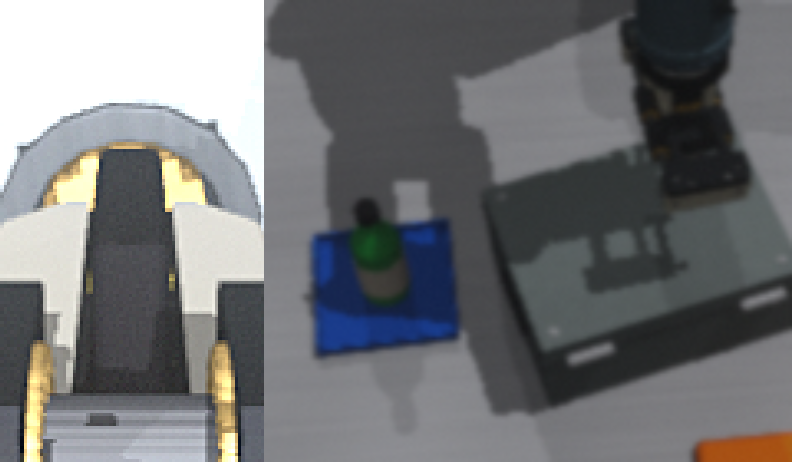

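The key is still square in the grip (head bottom at zoom row 148, as before) and has turned with the tool. The bottle is upright in the tray, 3 mm from centre. I'll hand in.

```bash
python3 -c "
from bench import robot
print(robot.hand_in())"
```

```text
the job is handed in; nothing more can be done
None
```

I handed the job in with the bottle upright in the drip tray and the key home, turned about 1.5 rad (estimated from the gripper's turn) and still gripped; I felt almost no resistance from the pins, and no verdict came back.

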